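Nip up the recessed hub nut of a button machine's indexing table

ROBOT

A 6-joint arm with a two-finger parallel gripper is mounted at the origin on the work surface. World frame = base frame: x ahead of the robot, y to its left, z up, the work surface at z = 0. Lengths are in m, angles in rad, forces in N, time in s.
With the tool pointing down it reaches from about 0.375 to 0.975 m from the base axis. Payload 3.8 kg.
Tool frame: the origin (TCP) lies midway between the tips of the shut fingers; the grasp point (between the pads) lies 19 mm behind it; z points along the fingers, y is the line along which they close (so a half turn about z gives the same grasp; the last joint's range is limited). The gripper opens to 85 mm and grips with 20 to 120 N. Pads are 22 mm wide; open, the fingers measure 114 mm over their backs; the gripper's body (76 mm by 85 mm) begins 54 mm behind the grasp point. The pads swing forward as they close: fully open they stand 13 mm farther back than shut.
Start: joints at [-0.037, 0.264, 1.604, -0, 1.274, -0.037], TCP at [0.675, -0, 0.231] pointing down, gripper open.
Joint ranges: [-2.63, 2.63], [-0.94, 2.18], [0.31, 2.57], [-1.31, 4.45], [0, 2.66], [-2.55, 2.55]. Speed limits (rad/s): [2.57, 2.57, 3.14, 3.14, 3.14, 3.14].

INTERFACE

Orientations are given as a rotation vector (axis times angle).
In Python, from workcell import read_state, vision, ticket gives the robot as it stands. The module is installed in compiled form; this text tells all that it offers.
- The arm moves only by the tool jog_arm, never from a script. Its arguments are lists of equal length, an entry for each row: "turn": the turn, a rotation vector about the tool's x, y, z in rad, a list of three; "delta_pos": the shift along the tool's x, y, z in m, a list of three; "gripper": the finger opening in m, from 0 to 0.0854. In form: {"turn": [[rx, ry, rz], ...], "delta_pos": [[dx, dy, dz], ...], "gripper": [gripper, ...]}. A call has 1 to 20 rows; each row shifts and turns the commanded pose from where the row before left it, along the tool's axes as they then stand; what a row does not reach is not made up. A row lasts 1/12 s, in which the tool goes at most 41.7 mm and 7.16 degrees, less where a joint would pass 70% of its speed; a pose out of reach is approached as far as the arm can. A call with a gripper value outside its range is refused whole. The fingers move at their own pace and stop on an object; "grip_force" is the grip in N (left out, the last holds). Time passes only in rows, so rows that do not move let the fingers close. It gives the time, the measured TCP pose, the force, the opening and the grip force at its end, in the units of the state.
- read_state(): the state, without advancing time (a new reading comes with each control period).
- vision.read_camera(name): name is "scene" or "side" or "wrist"; returns the picture (420x560x3 uint8, red, green, blue); there is no depth.
- vision.calibration(name): a dict with "vfov" (degrees; the focal length in pixels is half the picture's height over the tangent of half this angle, whatever the lens; pixels are square), "cx", "cy" (the principal point, pixels), "R" (3x3) and "t" (3): a world point X has camera coordinates R X + t; the wrist camera has in their place "mount" (4x4, takes a point from camera to tool coordinates, whose origin is the TCP and whose axes are the flange's). Camera axes: x right, y down, z forward; pixel columns grow to the right and rows downward; lengths in m; the calibration is good to about 2 mm. The wrist camera is an equidistant fisheye: a pixel r from the principal point sees the ray r / f radians off the axis. A picture is of the moment at which its call begins: read the wrist's pose just before it. calibration takes no time and is no camera call.
- ticket.finish_job(): hands the job in; it is judged then, once.
The state is a dict: "time": time; "q": joint angles; "joint_vel": joint speeds; "joint_torque": joint torques, N m; "tool_pos": TCP position; "tcp_rot": TCP orientation; "wrist_force": force on the tool from outside, world axes, zero at the start; "torque": the same for the moment, N m; "width": opening from 0.0 (shut) to 1.0 (fully open); "grip_force": force on a finger pad.
Only numpy, scipy, OpenCV 4.12 (cv2) and the standard library are available. Lean on these libraries where they do the work, as an engineer would, in place of code of your own. Each camera call takes 0.05 s, during which the arm holds its last target. There are 200 camera calls.

TASK

The dial of the button-drilling machine's indexing table has just been changed. Take the larger T-handle socket wrench from the wooden block, let its socket down the deep hub bore fully onto the nut at the bottom by feel, without ramming it, and tighten the nut clockwise, hand-tight against its spring washer: about 0.6 newton metre, certainly less than 1. Then draw the wrench out, stand it back in its empty well in the block and let go, leaving the other things on the bench where they are.

Things in the scene. Friction and masses are not known exactly. Their poses are not given: they have to be found in the camera images.
- indexer: Indexing table of a button-drilling machine, fixed to the bench: green gear housing, aluminium dial 280 mm across (top 92 mm above the bench, button nests on its rim to 98 mm), in the middle a steel hub 80 mm across, its top 135 mm above the bench. Origin: on the bench under the hub's axis, z up, x towards its motor on the side away from the robot (115 mm high; feed track beside it 155 mm).
- bore_mouth (a point): Centre of the hub bore's mouth, on the bore's vertical axis, level with the hub's top, 135 mm above the bench. The bore is round, 52 mm across, with a 4 mm 45-degree chamfer at the mouth, and 85 mm deep.
- nut_seat (a point): Centre of the bore's floor, 85 mm below the mouth. On it lie a spring washer (36 mm across, 3 mm thick) and the steel hexagon nut, 36 mm across flats, 17 mm thick, centred on the bore's axis: its top is 65 mm below the mouth. Which way the nut's flats point is random and not told by this point or any reading.
- hub_nut (a joint): How far the nut still has to run, rad: grows clockwise seen from above (tightening), starts between -1.0 and -0.5, and stops at 0, where the nut meets its spring washer. It is a self-locking nut: it turns stiffly, at about 0.15 N m, and stays where it is left.
- spring_washer (a joint): How far the nut, once it has met its spring washer, has been turned on against it, rad, clockwise seen from above: 0 at the start. It takes about 0.2 N m to begin and 2 N m per rad more (0.6 N m at 0.2, 1 N m at 0.4); turned back or let off it resists 0.4 N m less. On letting go, whatever is beyond about 0.1 springs back to there, the rest stays.
- wrench: The larger T-handle socket wrench, plain steel, 0.6 kg, 182 mm long, standing socket down in one of the block's wells. Origin: centre of the socket's lower face; z along the shaft to the handle. Socket 50 mm across outside, 42 mm long; its six-sided opening 37.8 mm across flats, 24 mm deep, drops on the nut (0.9 mm play) only when turned to within about 5 degrees, every 60 degrees. Shaft 20 mm across.
- wrench_head (a point): Centre of the larger wrench's head, 166 mm above its socket's lower face; same axes as the wrench. The head is a steel block 24 mm square, 32 mm high; a 10 mm T-bar, 123 mm over its ball ends, runs through it along x, so it is taken by its two y faces. With the socket fully on the nut the head's centre is 81 mm above the bore's mouth; standing on an unaligned nut, about 20 mm higher.
- rack: Wooden tool block fixed to the bench, 90 x 240 mm and 60 mm high, with two round wells 54 mm across and 45 mm deep (floor 15 mm above the bench), 65 mm either side of its middle along its y. Origin: centre of its underside.
- rack_hole0 (a point): Centre of the mouth of the well on the block's -y side, 60 mm above the bench. Either well may hold the larger wrench; the small one stands in the other.
- rack_hole1 (a point): Centre of the mouth of the well on the block's +y side, 60 mm above the bench.
- small_wrench: Bystander: a smaller T-handle wrench (socket 35 mm across, 120 mm long, T-bar 90 mm) in the other well; it does not fit the nut. Origin at its socket's lower face.
- button1: Bystander: wooden button 30 mm across, 5 mm thick, lying on the block between the wells.
- button2: Bystander: a wooden button like it, on the bench by the block.
- button3: Bystander: a wooden button like it, on the bench by the block.
- oil_bottle: Bystander: white oil bottle, 48 mm across, 130 mm high, at the left.
- brush: Bystander: bench brush lying beyond the block.
- caliper: Bystander: steel caliper 150 mm long lying between block and robot.
Things that resemble listed ones, but are neither listed nor needed, are in the scene too. Leave any green or yellow look-alike of the wrench alone.

How it is judged:
On the way, in this order (a step that is already met when the one before it is completed fails the run):
1. the wrench's socket is fully down on the nut at the bottom of the bore (z of wrench in the frame of bore_mouth below -0.078 m and horizontal distance between wrench and bore_mouth below 0.005 m), for 0.2 s.
2. with the wrench still on it, the nut is drawn up against its spring washer (turned on by more than 0.1 rad, some 0.4 N m) (value of joint spring_washer above 0.1 rad and z of wrench in the frame of bore_mouth below -0.07 m and horizontal distance between wrench and bore_mouth below 0.005 m), for 0.2 s.
At the end, for the whole second after the job is handed in: The nut stays turned on by 0.04 to 0.45 rad against its spring washer, and the larger wrench stands upright (within 0.1 rad) and at rest on the floor of a well of the block (its lower face under 22 mm above the bench, within 6 mm of the well's axis) (value of joint spring_washer between 0.04 and 0.45 rad and (horizontal distance between wrench and rack_hole0 below 0.006 m or horizontal distance between wrench and rack_hole1 below 0.006 m) and height (world z) of wrench below 0.022 m and angle between wrench's own z axis and vertical below 0.1 rad and linear speed of wrench below 0.02 m/s and angular speed of wrench below 0.1 rad/s); the robot touches nothing.
It fails at once if the wrench is rammed into the hub or onto the nut with more than 40 N while it is not yet down on the nut, or presses on the machine with more than 100 N at any time ((contact force between wrench and indexer above 40 N and z of wrench in the frame of bore_mouth above -0.078 m) or contact force between wrench and indexer above 100 N).
It fails at once if the nut is overtightened (turned on against the washer by more than 0.45 rad, some 1.1 N m) (value of joint spring_washer above 0.45 rad).
It fails at once if the small wrench or another bystander is moved more than 30 mm (distance of any of small_wrench, button1, button2, button3, oil_bottle, brush, caliper from where it was at the start of the episode above 0.03 m).
It also fails if it takes over 72 s, if anything falls off the work surface, if the arm or the gripper's body presses on something with over 40 N, if the wrist force passes 120 N, or if a joint passes its speed limit or range.

## Working session

There is one attempt and no reset: what is moved stays moved. The work goes in short steps, Python scripts to look and compute and a tool call to move; the robot and the scene stay as the last step left them, time stands still between calls to the robot, and variables do not carry over. Pictures are saved under pics/ and viewed, at most 10 in all, crops included, and the job is handed in when it is done.

Besides the shell and the picture viewer there is one more tool, called after "Emit:" in YAML: its name, and indented under it one key for each argument. jog_arm: Moves the arm, as the interface text tells. Its arguments: {"type":"object","properties":{"turn":{"type":"array","items":{"type":"array","items":{"type":"number"}}},"delta_pos":{"type":"array","items":{"type":"array","items":{"type":"number"}}},"gripper":{"type":"array","items":{"type":"number"}},"grip_force":{"type":"number"}},"required":["turn","delta_pos","gripper"]}

```bash
mkdir -p pics; cat > h.py <<'E'
import numpy as np, cv2
from scipy.spatial.transform import Rotation as Ro
from workcell import read_state, vision, ticket
def save(n,f,crop=None,s=1):
    im=vision.read_camera(n); np.save('pics/'+f+'.npy',im)
    return im
def ray(name,u,v,st=None):
    c=vision.calibration(name); f=210/np.tan(np.radians(c['vfov'])/2)
    if 'mount' in c:
        d=np.array([u-c['cx'],v-c['cy']]); r=np.hypot(*d); th=r/f
        dc=np.array([*(np.sin(th)*d/max(r,1e-9)),np.cos(th)])
        M=np.array(c['mount']); R=Ro.from_rotvec(st['tcp_rot']).as_matrix()
        return R@M[:3,3]+np.array(st['tool_pos']), R@M[:3,:3]@dc
    R=np.array(c['R']);t=np.array(c['t'])
    return -R.T@t, R.T@np.array([(u-c['cx'])/f,(v-c['cy'])/f,1])
def onz(name,u,v,z,st=None):
    o,d=ray(name,u,v,st); return o+d*(z-o[2])/d[2]
def cross(rs):
    A=0;b=0
    for o,d in rs:
        d=d/np.linalg.norm(d);P=np.eye(3)-np.outer(d,d);A=A+P;b=b+P@o
    return np.linalg.solve(A,b)
def proj(name,X,st=None):
    c=vision.calibration(name); f=210/np.tan(np.radians(c['vfov'])/2)
    if 'mount' in c:
        M=np.array(c['mount']); R=Ro.from_rotvec(st['tcp_rot']).as_matrix()
        x=M[:3,:3].T@(R.T@(np.array(X)-st['tool_pos'])-M[:3,3])
        th=np.arctan2(np.hypot(x[0],x[1]),x[2]); return f*th*x[:2]/np.hypot(x[0],x[1])+[c['cx'],c['cy']]
    x=np.array(c['R'])@X+c['t']; return f*x[:2]/x[2]+[c['cx'],c['cy']]
E
python3 - <<'E'
from h import *
s=read_state();print({k:np.round(v,3) for k,v in s.items()})
a=save('scene','scene0');b=save('side','side0');w=save('wrist','wrist0')
for n in('scene','side','wrist'):print(n,vision.calibration(n))
cv2.imwrite('pics/a.png',cv2.resize(np.hstack([a,b]),(800,300))[:,:,::-1])
cv2.imwrite('pics/scene0.png',cv2.resize(a,(800,600),interpolation=cv2.INTER_CUBIC)[:,:,::-1])
cv2.imwrite('pics/side0.png',cv2.resize(b,(800,600),interpolation=cv2.INTER_CUBIC)[:,:,::-1])
cv2.imwrite('pics/wrist0.png',w[:,:,::-1])
E
```

```text
{'time': np.float64(0.0), 'q': array([-0.037,  0.265,  1.605,  0.   ,  1.274, -0.037]), 'joint_vel': array([-0.001, -0.   , -0.001, -0.   , -0.001,  0.   ]), 'joint_torque': array([ 1.0000e-03, -5.1512e+01, -3.6731e+01, -0.0000e+00,  1.3000e-02,
        0.0000e+00]), 'tool_pos': array([0.674, 0.   , 0.23 ]), 'tcp_rot': array([-2.22e+00, -2.22e+00,  2.00e-03]), 'wrist_force': array([-0.285, -0.213,  0.487]), 'torque': array([-0.007,  0.051,  0.005]), 'grip_force': np.float64(0.0), 'width': np.float64(1.001)}
scene {'vfov': 51.215900691913944, 'cx': 279.62265697987044, 'cy': 205.1513248862933, 'R': array([[ 0.07270681,  0.9972302 , -0.01567313],
       [ 0.59045185, -0.05570335, -0.80514828],
       [-0.80379122,  0.04928554, -0.59286643]]), 't': array([-0.19965333, -0.21118922,  1.56527376])}
side {'vfov': 45.58085867075255, 'cx': 277.8035345763174, 'cy': 211.6206017587283, 'R': array([[-0.88249275, -0.47030084,  0.00486554],
       [-0.36676281,  0.68165967, -0.63310752],
       [ 0.29443436, -0.5604973 , -0.77404857]]), 't': array([0.55040307, 0.18107784, 1.24128957])}
wrist {'vfov': 65.70646984690485, 'cx': 284.3791059373403, 'cy': 203.67832204876754, 'mount': array([[-1.06780585e-03, -9.59012770e-01, -2.83360843e-01,
         7.31067945e-02],
       [ 9.99999030e-01, -1.27746229e-03,  5.55114926e-04,
        -5.56348815e-05],
       [-8.94345094e-04, -2.83359975e-01,  9.59013203e-01,
        -1.43477846e-01],
       [ 0.00000000e+00,  0.00000000e+00,  0.00000000e+00,
         1.00000000e+00]])}
```

View pics/scene0.png

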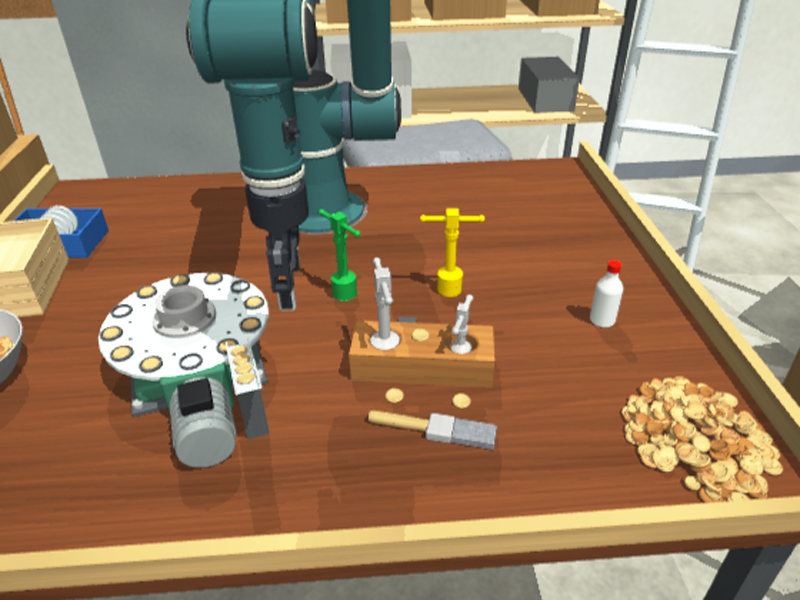

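View pics/side0.png

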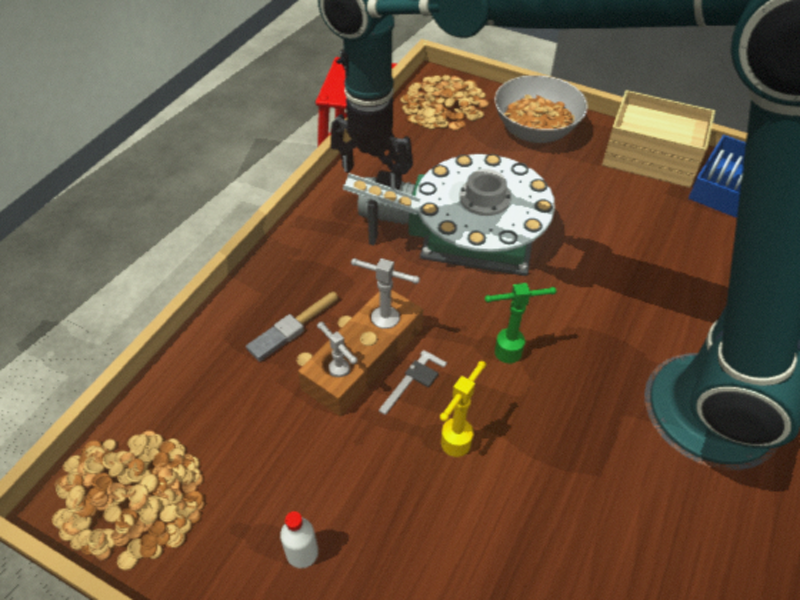

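The scene view (800x600) shows these candidates:
- plain steel wrench at (383,300), and at (385,290) in the side view
- shorter steel wrench at (462,325)
- green look-alike at (343,255)
- yellow look-alike at (451,250)

The tall steel one in the block nearer the indexer fits. The hub bore is at (183,300). I'll confirm with an enlarged crop.

```bash
python3 - <<'E'
import numpy as np,cv2
a=np.load('pics/scene0.npy');b=np.load('pics/side0.npy')
R=lambda im,x,y:cv2.resize(im[y:y+75,x:x+100],(400,300),interpolation=cv2.INTER_CUBIC)
o=np.vstack([np.hstack([R(a,225,175),R(b,215,170)]),np.hstack([R(a,80,180),R(b,290,100)])])
cv2.imwrite('pics/crop1.png',o[:,:,::-1])
E
```

```text
(no output)
```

View pics/crop1.png

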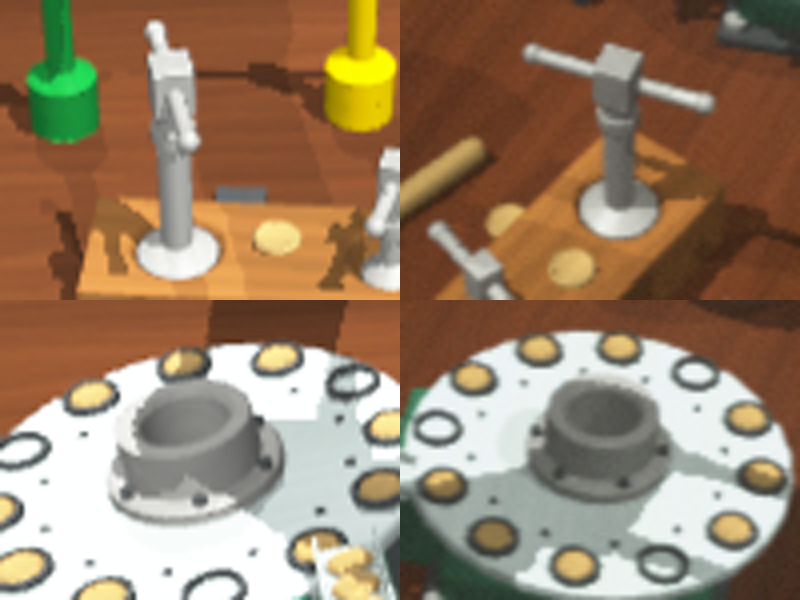

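```bash
python3 - <<'E'
from h import *
S=lambda x,y,ox,oy,cx,cy:((x-cx)/4+ox,(y-cy)/4+oy)
s1=S(155,32,225,175,0,0);s2=S(187,137,225,175,0,0)
d1=S(531,53,215,170,400,0);d2=S(705,102,215,170,400,0)
# which end matches? try both
for p,q in((s1,d1),(s1,d2),(s2,d1),(s2,d2)):
    print(cross([ray('scene',*p),ray('side',*q)]).round(4), onz('scene',*p,.181).round(4),onz('side',*q,.181).round(4))
h1=S(185,413,80,180,0,300);h2=S(603,415,290,100,400,300)
print('hub',cross([ray('scene',*h1),ray('side',*h2)]).round(4), onz('scene',*h1,.135),onz('side',*h2,.135))
t1=S(172,62,225,175,0,0);t2=S(621,60,215,170,400,0)
print('headtop',cross([ray('scene',*t1),ray('side',*t2)]).round(4),onz('scene',*t1,.197),onz('side',*t2,.197))
E
```

```text
[0.6101 0.1443 0.2197] [0.5274 0.1268 0.181 ] [0.6315 0.1417 0.181 ]
[0.5222 0.126  0.1784] [0.5274 0.1268 0.181 ] [0.521  0.1268 0.181 ]
[0.6319 0.1402 0.1799] [0.6328 0.1397 0.181 ] [0.6315 0.1417 0.181 ]
[0.5439 0.1216 0.1349] [0.6328 0.1397 0.181 ] [0.521  0.1268 0.181 ]
hub [ 0.5308 -0.2041  0.1305] [ 0.53507791 -0.20353833  0.135     ] [ 0.52911128 -0.19681158  0.135     ]
headtop [0.5757 0.1331 0.1934] [0.58313675 0.13454982 0.197     ] [0.5738142  0.13364017 0.197     ]
```

The crop confirms it: a plain steel wrench, with head top at about (172,62) and bar ball ends at (155,32) and (187,137) in the scene crop. Triangulated bar height is about 0.18 and ball spacing about 110 mm, so it's the larger wrench. The head is at (0.577, 0.1335) with the bar at about 7° yaw. The hub is near (0.531,-0.202). I'm moving above the head with the bar along tool x, leaving wrist range for clockwise turning.

Emit:
jog_arm:
  turn:
    - [0,0,0]
    - [0,0,0]
    - [0,0,0]
    - [0,0,0]
    - [0,0,0]
    - [0,0,-0.121]
    - [0,0,-0.121]
    - [0,0,-0.121]
    - [0,0,-0.121]
    - [0,0,-0.121]
    - [0,0,-0.121]
    - [0,0,-0.121]
    - [0,0,-0.121]
    - [0,0,-0.121]
    - [0,0,-0.121]
    - [0,0,-0.121]
    - [0,0,-0.121]
    - [0,0,-0.121]
    - [0,0,-0.121]
    - [0,0,0]
  delta_pos:
    - [0.0267,-0.0194,-0.01]
    - [0.0267,-0.0194,-0.01]
    - [0.0267,-0.0194,-0.01]
    - [0.0267,-0.0194,-0.01]
    - [0.0267,-0.0194,-0.01]
    - [0,0,0]
    - [0,0,0]
    - [0,0,0]
    - [0,0,0]
    - [0,0,0]
    - [0,0,0]
    - [0,0,0]
    - [0,0,0]
    - [0,0,0]
    - [0,0,0]
    - [0,0,0]
    - [0,0,0]
    - [0,0,0]
    - [0,0,0]
    - [0,0,0]
  gripper: [0.0854,0.0854,0.0854,0.0854,0.0854,0.0854,0.0854,0.0854,0.0854,0.0854,0.0854,0.0854,0.0854,0.0854,0.0854,0.0854,0.0854,0.0854,0.0854,0.0854]

```text
time: 1.82
tool_pos: [0.5777, 0.1334, 0.2808]
tcp_rot: [0.198, -3.135, 0.0]
wrist_force: [0.3, -0.1, -0.1]
width: 1.0
grip_force: 0.0
```

```bash
python3 - <<'E'
from h import *
s=read_state();print(s['tool_pos'],s['tcp_rot'],s['q'],s['time'])
R=Ro.from_rotvec(s['tcp_rot']).as_matrix();print(R.round(3))
w=save('wrist','wrist1')
cv2.imwrite('pics/wrist1.png',cv2.resize(w,(800,600),interpolation=cv2.INTER_CUBIC)[:,:,::-1])
for p in([.523,.126,.181],[.632,.140,.181],[.577,.1335,.197]):print(proj('wrist',p,s)/.7)
E
```

```text
[0.5777104  0.13344864 0.2808294 ] [ 1.98055048e-01 -3.13451253e+00  1.73420923e-04] [ 1.85011355e-01  8.30144883e-02  1.72334577e+00 -9.01383440e-06
  1.33606895e+00 -1.51198566e+00] 1.8167
[[-0.992 -0.126 -0.001]
 [-0.126  0.992 -0.   ]
 [ 0.001 -0.    -1.   ]]
[403.37892641 189.22697163]
[404.18992361 380.27158242]
[404.68892135 298.41021907]
```

View pics/wrist1.png

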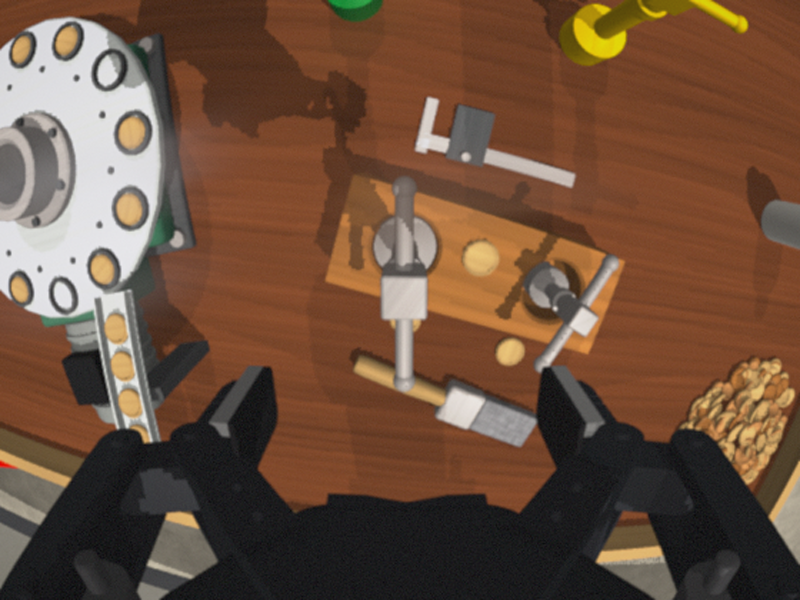

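The wrist view shows the ball ends at (403,187) and (404,383) and the head top at (405,297), all within 2 px of prediction, with the bar aligned to the tool. I'm descending and gripping.

Emit:
jog_arm:
  turn:
    - [0,0,0]
    - [0,0,0]
    - [0,0,0]
    - [0,0,0]
    - [0,0,0]
    - [0,0,0]
    - [0,0,0]
    - [0,0,0]
    - [0,0,0]
    - [0,0,0]
    - [0,0,0]
    - [0,0,0]
    - [0,0,0]
    - [0,0,0]
    - [0,0,0]
    - [0,0,0]
  delta_pos:
    - [0,0,0.024]
    - [0,0,0.024]
    - [0,0,0.024]
    - [0,0,0.024]
    - [0,0,0.023]
    - [0,0,0]
    - [0,0,0]
    - [0,0,0]
    - [0,0,0]
    - [0,0,0]
    - [0,0,0]
    - [0,0,0]
    - [0,0,0]
    - [0,0,0]
    - [0,0,0]
    - [0,0,0]
  gripper: [0.0854,0.0854,0.0854,0.0854,0.0854,0.0854,0,0,0,0,0,0,0,0,0,0]
  grip_force: 100

```text
time: 3.2
tool_pos: [0.5794, 0.1334, 0.1643]
tcp_rot: [-0.193, 3.132, -0.0]
wrist_force: [1.1, -0.7, 6.7]
width: 0.268
grip_force: 99.0
```

Emit:
jog_arm:
  turn:
    - [0,0,0]
    - [0,0,0]
    - [0,0,0]
    - [0,0,0]
    - [0,0,0]
    - [0,0,0]
    - [0,0,0]
    - [0,0,0]
    - [0,0,0]
    - [0,0,0]
  delta_pos:
    - [0,0,-0.006]
    - [0,0,-0.012]
    - [0,0,-0.018]
    - [0,0,-0.024]
    - [0,0,-0.024]
    - [0,0,-0.024]
    - [0,0,-0.024]
    - [0,0,-0.024]
    - [0,0,0]
    - [0,0,0]
  gripper: [0,0,0,0,0,0,0,0,0,0]

```text
time: 4.03
tool_pos: [0.5783, 0.1337, 0.3195]
tcp_rot: [-0.193, 3.133, 0.001]
wrist_force: [-0.4, 0.0, -4.4]
width: 0.263
grip_force: 99.2
```

```bash
python3 - <<'E'
from h import *
s=read_state();print(s['tool_pos'],s['tcp_rot'],s['q'],s['torque'])
R=Ro.from_rotvec(s['tcp_rot']).as_matrix();print(R.round(4))
a=save('scene','scene2');b=save('side','side2');s=read_state();w=save('wrist','wrist2');import json
json.dump({k:np.array(v).tolist() for k,v in s.items()},open('pics/wrist2.json','w'))
A=lambda im,x,y,W,H:cv2.resize(im[y:y+H,x:x+W],(400,300),interpolation=cv2.INTER_CUBIC)
u=proj('scene',[.578,.1335,.2]).astype(int);v=proj('side',[.578,.1335,.2]).astype(int);print(u,v)
o=np.vstack([np.hstack([A(a,u[0]-80,u[1]-60,160,120),A(b,v[0]-80,v[1]-60,160,120)]),np.hstack([A(w,0,0,560,420),A(a,80,180,100,75)])])
cv2.imwrite('pics/crop2.png',o[:,:,::-1])
E
```

```text
[0.57834946 0.13374608 0.3194815 ] [-1.93370785e-01  3.13338319e+00  8.61185428e-04] [ 1.85144147e-01  6.68336173e-02  1.67092570e+00  2.71363508e-04
  1.40153463e+00 -1.50896745e+00] [ 0.02606842 -0.05547021  0.03024053]
[[-9.924e-01 -1.230e-01  2.200e-03]
 [-1.230e-01  9.924e-01  7.000e-04]
 [-2.300e-03  4.000e-04 -1.000e+00]]
[267 188] [268 183]
```

View pics/crop2.png

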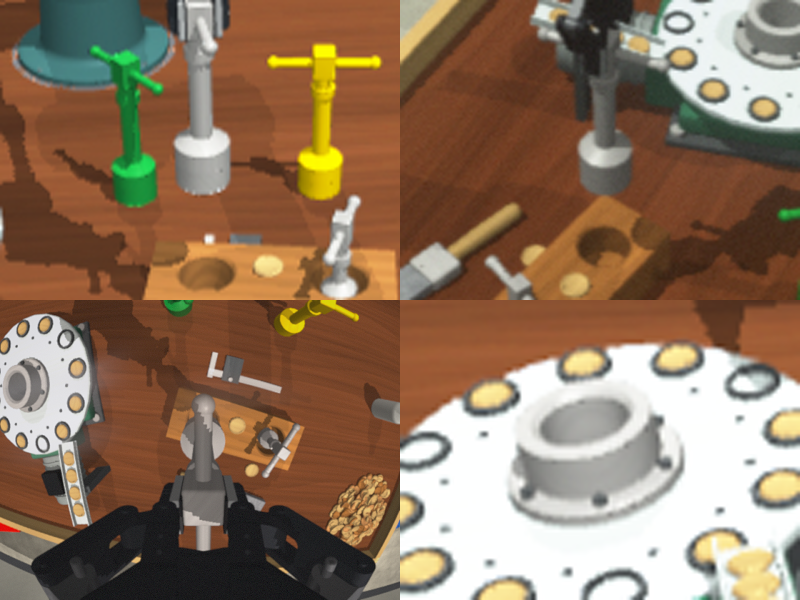

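The wrench is held upright, clear of the well. The empty well is at crop pixels (208,273) in the scene and (610,247) in the side view. Next I'm measuring the well and hub by ellipse fits.

```bash
cat > hub.py <<'E'
from h import *
import json,sys
st=json.load(open('pics/wrist2.json'))
st={k:np.array(v) for k,v in st.items()}
p=(187+208/2.5,128+273/2.5);q=(188+210/2.5,123+247/2.5)
print('well',onz('scene',*p,.06).round(4),onz('side',*q,.06).round(4),cross([ray('scene',*p),ray('side',*q)]).round(4))
est=np.array([.531,-.203,.135]); tiles=[]
for n in('scene','side','wrist'):
    im=np.load(f'pics/{n}2.npy'); c=proj(n,est,st if n=='wrist' else None); x,y=(c-[30,26]).round().astype(int);x=max(x,0)
    g=cv2.resize(cv2.cvtColor(im[y:y+52,x:x+60],cv2.COLOR_RGB2GRAY),None,fx=6,fy=6,interpolation=cv2.INTER_CUBIC)
    e=cv2.Canny(cv2.GaussianBlur(g,(0,0),3),12,30)
    print(n,c.round(1),x,y,g.shape)
    tiles.append(np.vstack([g,e])[:, :360] if g.shape[1]==360 else np.vstack([np.pad(g,((0,0),(0,360-g.shape[1]))),np.pad(e,((0,0),(0,360-e.shape[1])))]))
o=np.hstack(tiles);cv2.imwrite('pics/hub.png',cv2.resize(o,(800,462),interpolation=cv2.INTER_AREA));print(o.shape)
E
python3 hub.py
```

```text
well [0.5844 0.1355 0.06  ] [0.5691 0.1348 0.06  ] [0.5727 0.1332 0.0525]
scene [126.8 207.2] 97 181 (312, 360)
side [341.  127.2] 311 101 (312, 360)
wrist [ 23.1 120.1] 0 94 (312, 360)
(624, 1080)
```

View pics/hub.png

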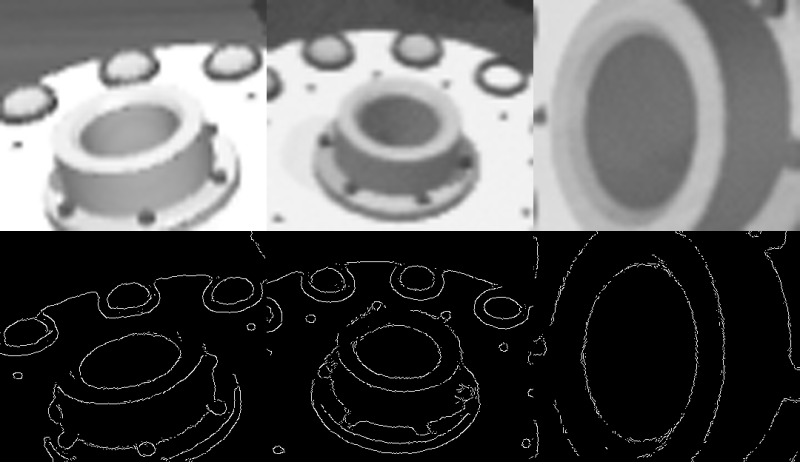

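The Canny tiles show clean inner bore ellipses, centred at tile pixels (130,130) in the scene, (398,120) in the side view and (641,122) in the wrist view. I'm fitting those.

```bash
cat >> hub.py <<'E'
seeds={'scene':(130,130),'side':(398-267,120),'wrist':(641-533,122)}
rs=[]
for n,(sx,sy) in seeds.items():
    s=st if n=='wrist' else None
    im=np.load(f'pics/{n}2.npy'); c=proj(n,est,s); x,y=(c-[30,26]).round().astype(int);x=max(x,0)
    g=cv2.resize(cv2.cvtColor(im[y:y+52,x:x+60],cv2.COLOR_RGB2GRAY),None,fx=6,fy=6,interpolation=cv2.INTER_CUBIC)
    e=cv2.Canny(cv2.GaussianBlur(g,(0,0),3),12,30)
    sx,sy=sx*1.35,sy*1.35
    yy,xx=np.nonzero(e); best={}
    for k,(X,Y) in enumerate(zip(xx,yy)):   # first edge met going out from the seed, per angle
        a=int(np.degrees(np.arctan2(Y-sy,X-sx))//4); r=np.hypot(X-sx,Y-sy)
        if r>20 and (a not in best or r<best[a][0]): best[a]=(r,X,Y)
    P=np.array([[b[1],b[2]] for b in best.values()],np.float32)
    for _ in range(3):
        E=cv2.fitEllipse(P)
        M=cv2.ellipse2Poly((int(E[0][0]),int(E[0][1])),(int(E[1][0]/2),int(E[1][1]/2)),int(E[2]),0,360,2).astype(np.float32).reshape(-1,1,2)
        d=np.array([abs(cv2.pointPolygonTest(M,(float(a),float(b)),True)) for a,b in P]); P=P[d<5]
    px=(P+.5)/6-.5+[x,y]
    W=np.array([onz(n,*p,.131,s) for p in px]);
    # circle fit on the plane z=.131
    A=np.c_[2*W[:,:2],np.ones(len(W))];sol=np.linalg.lstsq(A,(W[:,:2]**2).sum(1),rcond=None)[0]
    print(n,len(P),'centre',sol[:2].round(4),'r',np.sqrt(sol[2]+sol[:2]@sol[:2]).round(4))
    ec=(np.array(E[0])+.5)/6-.5+[x,y]; rs.append(ray(n,*ec,s))
print('tri',cross(rs).round(4),cross(rs[:2]).round(4),cross(rs[1:]).round(4))
E
python3 hub.py|tail -4
```

```text
scene 90 centre [ 0.5356 -0.2056] r 0.0244
side 88 centre [ 0.5337 -0.2044] r 0.0254
wrist 90 centre [ 0.5326 -0.2068] r 0.0256
tri [ 0.5335 -0.2065  0.1294] [ 0.5342 -0.2062  0.1295] [ 0.5323 -0.2012  0.1346]
```

Emit:
jog_arm:
  turn:
    - [0,0,0]
    - [0,0,0]
    - [0,0,0]
    - [0,0,0]
    - [0,0,0]
    - [0,0,0]
    - [0,0,0]
    - [0,0,0]
    - [0,0,0]
    - [0,0,0]
    - [0,0,0]
    - [0,0,0]
    - [0,0,0]
    - [0,0,0]
    - [0,0,0]
    - [0,0,0]
    - [0,0,0]
    - [0,0,0]
  delta_pos:
    - [0.002,-0.008,0]
    - [0.0045,-0.016,0]
    - [0.007,-0.027,0]
    - [0.007,-0.028,0]
    - [0.007,-0.028,0]
    - [0.007,-0.028,0]
    - [0.007,-0.028,0]
    - [0.007,-0.028,0]
    - [0.007,-0.028,0]
    - [0.007,-0.028,0]
    - [0.007,-0.028,0]
    - [0.007,-0.028,0]
    - [0.005,-0.02,0]
    - [0.0024,-0.01,0]
    - [0.001,-0.005,0]
    - [0.0005,-0.001,0]
    - [0,0,0]
    - [0,0,0]
  gripper: [0,0,0,0,0,0,0,0,0,0,0,0,0,0,0,0,0,0]

```text
time: 5.68
tool_pos: [0.535, -0.2123, 0.318]
tcp_rot: [0.195, -3.135, -0.002]
wrist_force: [-0.9, -0.7, -5.4]
width: 0.263
grip_force: 99.3
```

```bash
cat > look.py <<'E'
from h import *
import sys
s=read_state();print(s['time'],s['tool_pos'].round(4) if hasattr(s['tool_pos'],'round') else s['tool_pos'],'F',np.round(s['wrist_force'],2),'T',np.round(s['torque'],3),'q6',s['q'][5])
R=Ro.from_rotvec(s['tcp_rot']).as_matrix();print(R.round(4).tolist())
if len(sys.argv)>1:
    t=sys.argv[1];a=save('scene','scene'+t);b=save('side','side'+t);w=save('wrist','wrist'+t)
    A=lambda im,x,y,W,H:cv2.resize(im[y:y+H,x:x+W],(400,300),interpolation=cv2.INTER_CUBIC)
    o=np.vstack([np.hstack([A(a,77,150,100,75),A(b,291,70,100,75)]),np.hstack([A(w,184,60,200,150),A(a,57,100,160,120)])])
    cv2.imwrite(f'pics/look{t}.png',o[:,:,::-1])
E
python3 look.py 3
```

```text
5.6833 [ 0.535  -0.2123  0.318 ] F [-0.92 -0.67 -5.43] T [ 0.077 -0.001  0.001] q6 -2.1165618299750406
[[-0.9923, -0.1239, -0.0004], [-0.1239, 0.9923, 0.0009], [0.0003, 0.001, -1.0]]
```

View pics/look3.png

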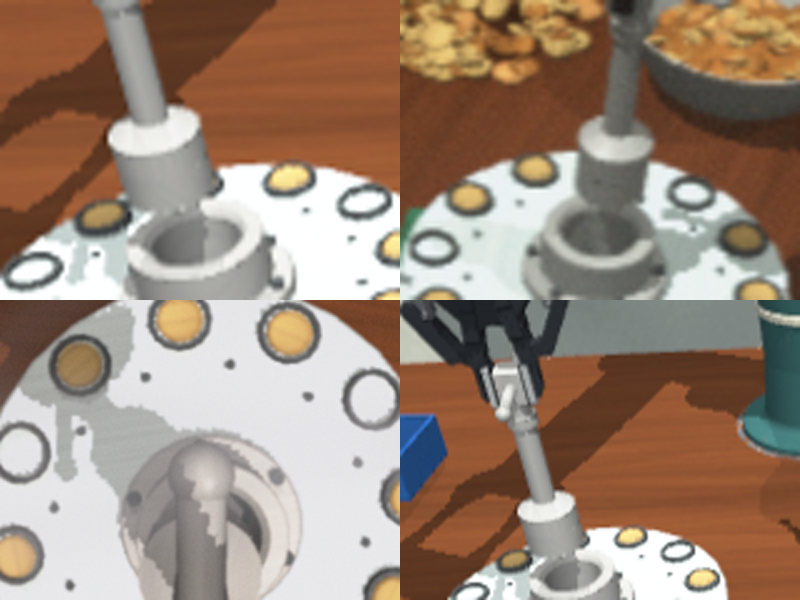

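```bash
python3 - <<'E'
from h import *
for n,o in(('scene',(77,150)),('side',(291,70))):
    for z in(.17,.212,.3):
        p=proj(n,[.535,-.2123,z]); print(n,z,((p-o)*4).round(0))
E
```

```text
scene 0.17 [168. 186.]
scene 0.212 [151. 126.]
scene 0.3 [112. -11.]
side 0.17 [205. 181.]
side 0.212 [212. 132.]
side 0.3 [226.  23.]
```

Emit:
jog_arm:
  turn:
    - [0,0,0]
    - [0,0,0]
    - [0,0,0]
    - [0,0,0]
    - [0,0,0]
    - [0,0,0]
    - [0,0,0]
    - [0,0,0]
    - [0,0,0]
    - [0,0,0]
    - [0,0,0]
  delta_pos:
    - [-0.0004,0.0034,0]
    - [-0.0004,0.0034,0]
    - [0,0,0.01]
    - [0,0,0.01]
    - [0,0,0.01]
    - [0,0,0.005]
    - [0,0,0.001]
    - [0,0,0.001]
    - [0,0,0.001]
    - [0,0,0]
    - [0,0,0]
  gripper: [0,0,0,0,0,0,0,0,0,0,0]

```text
time: 6.75
tool_pos: [0.535, -0.2068, 0.2807]
tcp_rot: [-0.193, 3.135, -0.001]
wrist_force: [0.4, 0.2, -4.9]
width: 0.266
grip_force: 99.4
```

```bash
python3 look.py
```

```text
6.75 [ 0.535  -0.2068  0.2807] F [ 0.36  0.22 -4.89] T [ 0.049 -0.031 -0.027] q6 -2.1060471322765246
[[-0.9924, -0.1228, 0.0006], [-0.1228, 0.9924, -0.0003], [-0.0005, -0.0004, -1.0]]
```

Emit:
jog_arm:
  turn:
    - [0,0,0]
    - [0,0,0]
    - [0,0,0]
    - [0,0,0]
    - [0,0,0]
    - [0,0,0]
    - [0,0,0]
  delta_pos:
    - [0,0.001,0.001]
    - [0,0,0.001]
    - [0,0,0.001]
    - [0,0,0.001]
    - [0,0,0.001]
    - [0,0,0]
    - [0,0,0]
  gripper: [0,0,0,0,0,0,0]

```text
time: 7.33
tool_pos: [0.5347, -0.2055, 0.2751]
tcp_rot: [0.193, -3.135, -0.0]
wrist_force: [0.6, -0.0, -4.9]
width: 0.268
grip_force: 99.3
```

Emit:
jog_arm:
  turn:
    - [0,0,0]
    - [0,0,0]
    - [0,0,0]
    - [0,0,0]
    - [0,0,0]
    - [0,0,0]
    - [0,0,0]
    - [0,0,0]
    - [0,0,0]
  delta_pos:
    - [0,0,0.0015]
    - [0,0,0.0015]
    - [0,0,0.0015]
    - [0,0,0.0015]
    - [0,0,0.0015]
    - [0,0,0.0015]
    - [0,0,0.0015]
    - [0,0,0]
    - [0,0,0]
  gripper: [0,0,0,0,0,0,0,0,0]

```text
time: 8.08
tool_pos: [0.5346, -0.2056, 0.2646]
tcp_rot: [0.193, -3.135, -0.0]
wrist_force: [-0.4, 0.4, -5.0]
width: 0.268
grip_force: 99.3
```

```bash
python3 look.py
```

```text
8.0833 [ 0.5346 -0.2056  0.2646] F [-0.45  0.44 -4.97] T [ 0.028 -0.001  0.011] q6 -2.1044779047901754
[[-0.9924, -0.1228, -0.0003], [-0.1228, 0.9924, 0.0001], [0.0003, 0.0001, -1.0]]
```

Emit:
jog_arm:
  turn:
    - [0,0,0]
    - [0,0,0]
    - [0,0,0]
    - [0,0,0]
    - [0,0,0]
    - [0,0,0]
    - [0,0,0]
    - [0,0,0]
    - [0,0,0]
    - [0,0,0]
    - [0,0,0]
    - [0,0,0]
    - [0,0,0]
    - [0,0,0]
    - [0,0,0]
  delta_pos:
    - [0,0,0.002]
    - [0,0,0.003]
    - [0,0,0.003]
    - [0,0,0.003]
    - [0,0,0.003]
    - [0,0,0.003]
    - [0,0,0.003]
    - [0,0,0.003]
    - [0,0,0.003]
    - [0,0,0.003]
    - [0,0,0.003]
    - [0,0,0.002]
    - [0,0,0.001]
    - [0,0,0]
    - [0,0,0]
  gripper: [0,0,0,0,0,0,0,0,0,0,0,0,0,0,0]

```text
time: 9.33
tool_pos: [0.5347, -0.2056, 0.2298]
tcp_rot: [0.193, -3.136, -0.0]
wrist_force: [-0.4, 0.5, -4.7]
width: 0.267
grip_force: 99.3
```

```bash
python3 look.py
```

```text
9.3333 [ 0.5347 -0.2056  0.2298] F [-0.41  0.49 -4.74] T [ 0.063 -0.077 -0.037] q6 -2.104504161528612
[[-0.9924, -0.1228, -0.0001], [-0.1228, 0.9924, -0.0], [0.0001, 0.0, -1.0]]
```

Emit:
jog_arm:
  turn:
    - [0,0,0]
    - [0,0,0]
    - [0,0,0]
    - [0,0,0]
    - [0,0,0]
    - [0,0,0]
    - [0,0,0]
    - [0,0,0]
    - [0,0,0]
    - [0,0,0]
  delta_pos:
    - [0,0,0.001]
    - [0,0,0.001]
    - [0,0,0.001]
    - [0,0,0.001]
    - [0,0,0.001]
    - [0,0,0.001]
    - [0,0,0.001]
    - [0,0,0.001]
    - [0,0,0.001]
    - [0,0,0]
  gripper: [0,0,0,0,0,0,0,0,0,0]

```text
time: 10.17
tool_pos: [0.5347, -0.2055, 0.2205]
tcp_rot: [0.193, -3.135, -0.0]
wrist_force: [0.2, -0.4, -5.2]
width: 0.261
grip_force: 99.3
```

Emit:
jog_arm:
  turn:
    - [0,0,0]
    - [0,0,0]
    - [0,0,0]
    - [0,0,0]
    - [0,0,0]
  delta_pos:
    - [0,0,0.0005]
    - [0,0,0.0005]
    - [0,0,0.0005]
    - [0,0,0.0005]
    - [0,0,0]
  gripper: [0,0,0,0,0]

```text
time: 10.58
tool_pos: [0.5349, -0.2056, 0.2191]
tcp_rot: [-0.193, 3.135, -0.0]
wrist_force: [0.4, 1.1, -4.1]
width: 0.264
grip_force: 99.5
```

Emit:
jog_arm:
  turn:
    - [0,0,0]
    - [0,0,0]
    - [0,0,0]
  delta_pos:
    - [0,0,0.0005]
    - [0,0,0.0005]
    - [0,0,0]
  gripper: [0,0,0]

```text
time: 10.83
tool_pos: [0.5351, -0.2057, 0.2188]
tcp_rot: [-0.193, 3.135, -0.001]
wrist_force: [-0.9, -0.0, 1.4]
width: 0.264
grip_force: 100.2
```

Contact at TCP z 0.219, as expected for an unaligned nut, with about 6 N of press. I'm turning clockwise with a light press to find the flats.

Emit:
jog_arm:
  turn:
    - [0,0,0]
    - [0,0,0.04]
    - [0,0,0.04]
    - [0,0,0.04]
    - [0,0,0.04]
    - [0,0,0.04]
    - [0,0,0.04]
    - [0,0,0]
  delta_pos:
    - [0,0,0.0006]
    - [0,0,0]
    - [0,0,0]
    - [0,0,0]
    - [0,0,0]
    - [0,0,0]
    - [0,0,0]
    - [0,0,0]
  gripper: [0,0,0,0,0,0,0,0]

```text
time: 11.5
tool_pos: [0.5358, -0.2061, 0.2189]
tcp_rot: [0.185, 3.133, -0.002]
wrist_force: [-0.7, 0.1, 5.6]
width: 0.265
grip_force: 100.6
```

```bash
python3 look.py
```

```text
11.5 [ 0.5358 -0.2061  0.2189] F [-0.66  0.13  5.64] T [ 0.064  0.178 -0.06 ] q6 -1.863537883057457
[[-0.9931, 0.1175, 0.003], [0.1175, 0.9931, -0.0015], [-0.0032, -0.0011, -1.0]]
```

Emit:
jog_arm:
  turn:
    - [0,0,0.04]
    - [0,0,0.04]
    - [0,0,0.04]
    - [0,0,0.04]
    - [0,0,0.04]
    - [0,0,0]
  delta_pos:
    - [0,0,0]
    - [0,0,0]
    - [0,0,0]
    - [0,0,0]
    - [0,0,0]
    - [0,0,0]
  gripper: [0,0,0,0,0,0]

```text
time: 12.0
tool_pos: [0.536, -0.2065, 0.2188]
tcp_rot: [0.496, 3.099, -0.003]
wrist_force: [-0.8, -1.3, 4.0]
width: 0.265
grip_force: 100.6
```

Emit:
jog_arm:
  turn:
    - [0,0,0.04]
    - [0,0,0.04]
    - [0,0,0.04]
    - [0,0,0.04]
    - [0,0,0.04]
    - [0,0,0]
  delta_pos:
    - [0,0,0]
    - [0,0,0]
    - [0,0,0]
    - [0,0,0]
    - [0,0,0]
    - [0,0,0]
  gripper: [0,0,0,0,0,0]

```text
time: 12.5
tool_pos: [0.5359, -0.2067, 0.2186]
tcp_rot: [0.802, 3.034, -0.003]
wrist_force: [0.6, -0.5, 5.9]
width: 0.268
grip_force: 100.5
```

```bash
python3 look.py
```

```text
12.5 [ 0.5359 -0.2067  0.2186] F [ 0.64 -0.52  5.91] T [-0.502  0.057 -0.046] q6 -1.4645485364078936
[[-0.8695, 0.4939, 0.0032], [0.4939, 0.8695, -0.0026], [-0.0041, -0.0007, -1.0]]
```

Emit:
jog_arm:
  turn:
    - [0,0,0.04]
    - [0,0,0.04]
    - [0,0,0.04]
    - [0,0,0.04]
    - [0,0,0.04]
    - [0,0,0]
  delta_pos:
    - [0,0,0]
    - [0,0,0]
    - [0,0,0]
    - [0,0,0]
    - [0,0,0]
    - [0,0,0]
  gripper: [0,0,0,0,0,0]

```text
time: 13.0
tool_pos: [0.5347, -0.2065, 0.2162]
tcp_rot: [1.101, 2.942, -0.003]
wrist_force: [1.6, -3.1, -3.4]
width: 0.269
grip_force: 99.2
```

```bash
python3 look.py
```

```text
13.0 [ 0.5347 -0.2065  0.2162] F [ 1.6  -3.05 -3.42] T [-1.083 -0.377 -0.006] q6 -1.2652581747024343
[[-0.7545, 0.6563, -0.0002], [0.6563, 0.7545, -0.0017], [-0.001, -0.0014, -1.0]]
```

It dropped in: z fell to 0.2162 and the press vanished. I'm lowering onto the nut.

Emit:
jog_arm:
  turn:
    - [0,0,0]
    - [0,0,0]
    - [0,0,0]
    - [0,0,0]
    - [0,0,0]
  delta_pos:
    - [0,0,0.001]
    - [0,0,0.001]
    - [0,0,0.001]
    - [0,0,0.001]
    - [0,0,0]
  gripper: [0,0,0,0,0]

```text
time: 13.42
tool_pos: [0.5348, -0.2063, 0.2131]
tcp_rot: [1.1, 2.942, -0.002]
wrist_force: [1.2, -5.7, -3.3]
width: 0.266
grip_force: 99.3
```

```bash
python3 look.py
```

```text
13.4167 [ 0.5348 -0.2063  0.2131] F [ 1.22 -5.7  -3.31] T [-1.438 -0.285  0.011] q6 -1.2652983914269293
[[-0.7545, 0.6563, 0.0003], [0.6563, 0.7545, -0.0014], [-0.0011, -0.0009, -1.0]]
```

Emit:
jog_arm:
  turn:
    - [0,0,0]
    - [0,0,0]
    - [0,0,0]
    - [0,0,0]
    - [0,0,0]
    - [0,0,0]
    - [0,0,0]
    - [0,0,0]
  delta_pos:
    - [-0.0004,-0.0004,0]
    - [0,0,0.001]
    - [0,0,0.001]
    - [0,0,0.001]
    - [0,0,0.001]
    - [0,0,0.001]
    - [0,0,0.001]
    - [0,0,0]
  gripper: [0,0,0,0,0,0,0,0]

```text
time: 14.08
tool_pos: [0.5348, -0.2064, 0.207]
tcp_rot: [1.101, 2.942, -0.001]
wrist_force: [1.0, -5.1, -2.8]
width: 0.263
grip_force: 99.4
```

```bash
python3 look.py
```

```text
14.0833 [ 0.5348 -0.2064  0.207 ] F [ 0.99 -5.08 -2.82] T [-1.339 -0.255  0.005] q6 -1.2655628091721005
[[-0.7541, 0.6568, 0.0001], [0.6568, 0.7541, -0.0006], [-0.0005, -0.0004, -1.0]]
```

Emit:
jog_arm:
  turn:
    - [0,0,0]
    - [0,0,0]
    - [0,0,0]
    - [0,0,0]
    - [0,0,0]
    - [0,0,0]
    - [0,0,0]
  delta_pos:
    - [-0.0007,-0.0007,0]
    - [0,0,0.001]
    - [0,0,0.001]
    - [0,0,0.001]
    - [0,0,0.001]
    - [0,0,0.001]
    - [0,0,0]
  gripper: [0,0,0,0,0,0,0]

```text
time: 14.67
tool_pos: [0.5348, -0.2068, 0.2017]
tcp_rot: [-1.102, -2.941, -0.001]
wrist_force: [1.7, -2.3, -4.4]
width: 0.264
grip_force: 99.3
```

```bash
python3 look.py
```

```text
14.6667 [ 0.5348 -0.2068  0.2017] F [ 1.71 -2.35 -4.37] T [-0.759 -0.475 -0.031] q6 -1.2669199002757747
[[-0.7539, 0.657, -0.0003], [0.657, 0.7539, 0.0006], [0.0007, 0.0002, -1.0]]
```

Emit:
jog_arm:
  turn:
    - [0,0,0]
    - [0,0,0]
    - [0,0,0]
    - [0,0,0]
    - [0,0,0]
    - [0,0,0]
  delta_pos:
    - [0,0,0.0007]
    - [0,0,0.0007]
    - [0,0,0.0007]
    - [0,0,0.0007]
    - [0,0,0]
    - [0,0,0]
  gripper: [0,0,0,0,0,0]

```text
time: 15.17
tool_pos: [0.5348, -0.207, 0.1993]
tcp_rot: [-1.102, -2.942, -0.0]
wrist_force: [1.0, -1.2, -3.2]
width: 0.265
grip_force: 99.6
```

```bash
python3 look.py
```

```text
15.1667 [ 0.5348 -0.207   0.1993] F [ 0.95 -1.21 -3.23] T [-0.569 -0.381 -0.016] q6 -1.2668896490126833
[[-0.7539, 0.657, -0.0002], [0.657, 0.7539, 0.0003], [0.0004, 0.0001, -1.0]]
```

Fully seated at z 0.199. I'm turning clockwise and watching the z moment.

Emit:
jog_arm:
  turn:
    - [0,0,0.04]
    - [0,0,0.04]
    - [0,0,0.04]
    - [0,0,0.04]
    - [0,0,0.04]
    - [0,0,0.04]
    - [0,0,0.04]
    - [0,0,0.04]
    - [0,0,0]
  delta_pos:
    - [0,0,0]
    - [0,0,0]
    - [0,0,0]
    - [0,0,0]
    - [0,0,0]
    - [0,0,0]
    - [0,0,0]
    - [0,0,0]
    - [0,0,0]
  gripper: [0,0,0,0,0,0,0,0,0]

```text
time: 15.92
tool_pos: [0.5346, -0.2077, 0.1993]
tcp_rot: [1.557, 2.728, -0.002]
wrist_force: [1.2, -4.0, -3.5]
width: 0.265
grip_force: 99.3
```

```bash
python3 look.py
```

```text
15.9167 [ 0.5346 -0.2077  0.1993] F [ 1.22 -3.97 -3.5 ] T [-1.184 -0.244  0.049] q6 -0.9460835218591275
[[-0.5085, 0.8611, -0.0005], [0.8611, 0.5085, -0.0012], [-0.0008, -0.001, -1.0]]
```

Emit:
jog_arm:
  turn:
    - [0,0,0.04]
    - [0,0,0.04]
    - [0,0,0.04]
    - [0,0,0.04]
    - [0,0,0.04]
  delta_pos:
    - [0,0,0]
    - [0,0,0]
    - [0,0,0]
    - [0,0,0]
    - [0,0,0]
  gripper: [0,0,0,0,0]

```text
time: 16.33
tool_pos: [0.5344, -0.2078, 0.1993]
tcp_rot: [1.821, 2.56, -0.003]
wrist_force: [0.7, -3.6, -3.5]
width: 0.265
grip_force: 99.3
```

```bash
python3 look.py
```

```text
16.3333 [ 0.5344 -0.2078  0.1993] F [ 0.69 -3.58 -3.45] T [-1.295 -0.01   0.244] q6 -0.7465892625577485
[[-0.3278, 0.9447, -0.001], [0.9447, 0.3278, -0.0015], [-0.0011, -0.0014, -1.0]]
```

Emit:
jog_arm:
  turn:
    - [0,0,0.04]
    - [0,0,0.04]
    - [0,0,0]
  delta_pos:
    - [0,0,0]
    - [0,0,0]
    - [0,0,0]
  gripper: [0,0,0]

```text
time: 16.58
tool_pos: [0.5343, -0.2079, 0.1994]
tcp_rot: [1.922, 2.485, -0.003]
wrist_force: [-1.1, -5.5, -2.1]
width: 0.269
grip_force: 99.4
```

```bash
python3 look.py
```

```text
16.5833 [ 0.5343 -0.2079  0.1994] F [-1.11 -5.5  -2.09] T [-1.398  0.125  0.055] q6 -0.667137544802406
[[-0.2517, 0.9678, -0.0011], [0.9678, 0.2517, -0.0015], [-0.0012, -0.0014, -1.0]]
```

Emit:
jog_arm:
  turn:
    - [0,0,0.04]
    - [0,0,0.04]
    - [0,0,0.04]
    - [0,0,0]
  delta_pos:
    - [0,0,0]
    - [0,0,0]
    - [0,0,0]
    - [0,0,0]
  gripper: [0,0,0,0]

```text
time: 16.92
tool_pos: [0.5342, -0.2079, 0.1994]
tcp_rot: [-2.067, -2.366, 0.003]
wrist_force: [-1.0, -5.1, -2.9]
width: 0.265
grip_force: 99.4
```

```bash
cat > tq.py <<'E'
from h import *
T=[];
for i in range(6):
    s=read_state();T.append(np.r_[s['wrist_force'],s['torque']]);vision.read_camera('wrist')
T=np.array(T);print('Tz',T[:,5].round(3),'mean',T.mean(0).round(3),'q6',s['q'][5],s['time'])
print(s['tool_pos'])
E
python3 tq.py
```

```text
Tz [ 0.018  0.004 -0.019 -0.008 -0.015 -0.012] mean [-8.790e-01 -5.038e+00 -2.467e+00 -1.474e+00  2.160e-01 -5.000e-03] q6 -0.5489258663879263 17.1667
[ 0.53420976 -0.20794163  0.1993942 ]
```

Emit:
jog_arm:
  turn:
    - [0,0,0.03]
    - [0,0,0.03]
    - [0,0,0.03]
    - [0,0,0.03]
  delta_pos:
    - [0,0,0]
    - [0,0,0]
    - [0,0,0]
    - [0,0,0]
  gripper: [0,0,0,0]

```text
time: 17.55
tool_pos: [0.534, -0.2079, 0.1994]
tcp_rot: [-2.204, -2.239, 0.004]
wrist_force: [-1.1, -5.8, -1.7]
width: 0.27
grip_force: 99.5
```

```bash
python3 tq.py
```

```text
Tz [0.39  0.245 0.16  0.151 0.141 0.147] mean [-1.155 -5.422 -2.308 -1.526  0.324  0.206] q6 -0.42922845435806095 17.8
[ 0.53404151 -0.20797436  0.19941069]
```

Emit:
jog_arm:
  turn:
    - [0,0,0.03]
    - [0,0,0.03]
    - [0,0,0]
  delta_pos:
    - [0,0,0]
    - [0,0,0]
    - [0,0,0]
  gripper: [0,0,0]

```text
time: 18.1
tool_pos: [0.5339, -0.208, 0.1994]
tcp_rot: [-2.27, -2.172, 0.004]
wrist_force: [-2.2, -5.2, -1.1]
width: 0.268
grip_force: 99.5
```

```bash
python3 tq.py
```

```text
Tz [0.329 0.26  0.318 0.233 0.218 0.264] mean [-1.892 -5.198 -1.838 -1.493  0.385  0.27 ] q6 -0.36937083217790834 18.35
[ 0.53395464 -0.20797853  0.19938375]
```

Torque is now rising at about 2 N m/rad, so the nut is on the washer. Small steps from here.

Emit:
jog_arm:
  turn:
    - [0,0,0.03]
    - [0,0,0.03]
    - [0,0,0]
  delta_pos:
    - [0,0,0]
    - [0,0,0]
    - [0,0,0]
  gripper: [0,0,0]

```text
time: 18.65
tool_pos: [0.5339, -0.208, 0.1994]
tcp_rot: [-2.333, -2.103, 0.005]
wrist_force: [-1.8, -5.7, -1.7]
width: 0.266
grip_force: 99.5
```

```bash
python3 tq.py
```

```text
Tz [0.398 0.361 0.322 0.355 0.399 0.35 ] mean [-1.571 -5.126 -1.783 -1.516  0.462  0.364] q6 -0.3095901029588239 18.9
[ 0.53387205 -0.20800661  0.19940754]
```

Emit:
jog_arm:
  turn:
    - [0,0,0.03]
    - [0,0,0.03]
    - [0,0,0.03]
    - [0,0,0]
  delta_pos:
    - [0,0,0]
    - [0,0,0]
    - [0,0,0]
    - [0,0,0]
  gripper: [0,0,0,0]

```text
time: 19.28
tool_pos: [0.5337, -0.208, 0.1994]
tcp_rot: [-2.425, -1.997, 0.005]
wrist_force: [-2.1, -5.2, -0.9]
width: 0.265
grip_force: 99.6
```

```bash
python3 tq.py
```

```text
Tz [0.593 0.506 0.48  0.558 0.535 0.485] mean [-2.32  -5.325 -1.309 -1.529  0.539  0.526] q6 -0.2199255627957624 19.5333
[ 0.53374937 -0.20802792  0.19941379]
```

Emit:
jog_arm:
  turn:
    - [0,0,0.02]
    - [0,0,0.02]
    - [0,0,0]
    - [0,0,0]
    - [0,0,0]
    - [0,0,0]
  delta_pos:
    - [0,0,0]
    - [0,0,0]
    - [0,0,0]
    - [0,0,0]
    - [0,0,0]
    - [0,0,0]
  gripper: [0,0,0,0,0,0]

```text
time: 20.08
tool_pos: [0.5337, -0.208, 0.1994]
tcp_rot: [-2.463, -1.949, 0.005]
wrist_force: [-2.2, -5.3, -0.7]
width: 0.266
grip_force: 99.6
```

```bash
python3 tq.py
```

```text
Tz [0.628 0.663 0.619 0.698 0.632 0.628] mean [-2.282 -5.346 -1.551 -1.503  0.547  0.645] q6 -0.18021716411175737 20.3333
[ 0.53370134 -0.20800664  0.19941285]
```

0.645 N m reached, which is hand-tight. I'm easing the torque off.

Emit:
jog_arm:
  turn:
    - [0,0,-0.03]
    - [0,0,-0.03]
    - [0,0,-0.03]
    - [0,0,-0.03]
    - [0,0,-0.03]
    - [0,0,0]
    - [0,0,0]
  delta_pos:
    - [0,0,0]
    - [0,0,0]
    - [0,0,0]
    - [0,0,0]
    - [0,0,0]
    - [0,0,0]
    - [0,0,0]
  gripper: [0,0,0,0,0,0,0]

```text
time: 20.97
tool_pos: [0.5339, -0.2081, 0.1994]
tcp_rot: [-2.312, -2.127, 0.004]
wrist_force: [-1.4, -5.0, -2.1]
width: 0.268
grip_force: 99.5
```

```bash
python3 tq.py
```

```text
Tz [0.292 0.246 0.294 0.302 0.298 0.335] mean [-1.585 -5.375 -1.802 -1.543  0.425  0.294] q6 -0.32948771643734176 21.2167
[ 0.53393453 -0.20804963  0.19943654]
```

Emit:
jog_arm:
  turn:
    - [0,0,-0.03]
    - [0,0,-0.03]
    - [0,0,-0.03]
    - [0,0,0]
    - [0,0,0]
  delta_pos:
    - [0,0,0]
    - [0,0,0]
    - [0,0,0]
    - [0,0,0]
    - [0,0,0]
  gripper: [0,0,0,0,0]

```text
time: 21.68
tool_pos: [0.534, -0.208, 0.1994]
tcp_rot: [-2.214, -2.229, 0.004]
wrist_force: [-1.3, -5.3, -1.3]
width: 0.264
grip_force: 99.5
```

```bash
python3 tq.py
```

```text
Tz [0.135 0.124 0.117 0.094 0.091 0.152] mean [-1.877 -4.99  -1.859 -1.536  0.361  0.119] q6 -0.4191073010257691 21.9333
[ 0.53403273 -0.20795577  0.1994192 ]
```

Emit:
jog_arm:
  turn:
    - [0,0,0]
    - [0,0,0]
    - [0,0,0]
    - [0,0,0]
    - [0,0,0]
    - [0,0,0]
    - [0,0,0]
    - [0,0,0]
    - [0,0,0]
    - [0,0,0]
    - [0,0,0]
    - [0,0,0]
    - [0,0,0]
  delta_pos:
    - [-0.0008,0,0]
    - [0,0,-0.001]
    - [0,0,-0.001]
    - [0,0,-0.002]
    - [0,0,-0.002]
    - [0,0,-0.002]
    - [0,0,-0.003]
    - [0,0,-0.003]
    - [0,0,-0.003]
    - [0,0,-0.003]
    - [0,0,-0.003]
    - [0,0,-0.003]
    - [0,0,0]
  gripper: [0,0,0,0,0,0,0,0,0,0,0,0,0]

```text
time: 23.07
tool_pos: [0.5343, -0.2079, 0.2258]
tcp_rot: [-2.216, -2.225, 0.001]
wrist_force: [-2.9, -4.6, -5.6]
width: 0.267
grip_force: 99.1
```

```bash
python3 look.py
```

```text
23.0667 [ 0.5343 -0.2079  0.2258] F [-2.86 -4.6  -5.56] T [-1.272  0.713 -0.031] q6 -0.4182964820852969
[[-0.0042, 1.0, -0.0012], [1.0, 0.0042, 0.0001], [0.0001, -0.0012, -1.0]]
```

Emit:
jog_arm:
  turn:
    - [0,0,0]
    - [0,0,0]
    - [0,0,0]
    - [0,0,0]
    - [0,0,0]
    - [0,0,0]
    - [0,0,0]
    - [0,0,0]
    - [0,0,0]
    - [0,0,0]
    - [0,0,0]
    - [0,0,0]
    - [0,0,0]
    - [0,0,0]
    - [0,0,0]
    - [0,0,0]
    - [0,0,0]
    - [0,0,0]
  delta_pos:
    - [-0.001,-0.0005,0]
    - [0,0,-0.003]
    - [0,0,-0.005]
    - [0,0,-0.006]
    - [0,0,-0.006]
    - [0,0,-0.006]
    - [0,0,-0.006]
    - [0,0,-0.006]
    - [0,0,-0.006]
    - [0,0,-0.006]
    - [0,0,-0.006]
    - [0,0,-0.006]
    - [0,0,-0.006]
    - [0,0,-0.006]
    - [0,0,-0.008]
    - [0,0,-0.01]
    - [0,0,-0.002]
    - [0,0,0]
  gripper: [0,0,0,0,0,0,0,0,0,0,0,0,0,0,0,0,0,0]

```text
time: 24.57
tool_pos: [0.5351, -0.2093, 0.3212]
tcp_rot: [2.215, 2.224, 0.002]
wrist_force: [1.0, 0.5, -4.4]
width: 0.27
grip_force: 99.8
```

```bash
python3 look.py; python3 tq.py
```

```text
24.5667 [ 0.5351 -0.2093  0.3212] F [ 0.97  0.46 -4.38] T [ 0.006 -0.032 -0.011] q6 -0.4201523252489365
[[-0.004, 1.0, 0.0027], [1.0, 0.004, -0.0011], [-0.0011, 0.0027, -1.0]]
Tz [-0.011 -0.002  0.03   0.051 -0.018 -0.045] mean [ 6.400e-02  3.900e-01 -5.106e+00 -2.000e-03 -4.000e-03  1.000e-03] q6 -0.42016096356123556 24.8167
[ 0.53400618 -0.20878331  0.31856823]
```

Emit:
jog_arm:
  turn:
    - [0,0,0]
    - [0,0,0]
    - [0,0,0]
    - [0,0,0]
    - [0,0,0]
    - [0,0,0]
    - [0,0,0]
    - [0,0,0]
    - [0,0,0]
    - [0,0,0]
    - [0,0,0]
    - [0,0,0]
    - [0,0,0]
    - [0,0,0]
    - [0,0,0]
    - [0,0,0]
  delta_pos:
    - [0.008,0.001,0]
    - [0.016,0.002,0]
    - [0.026,0.004,0]
    - [0.026,0.004,0]
    - [0.026,0.004,0]
    - [0.026,0.004,0]
    - [0.026,0.004,0]
    - [0.026,0.004,0]
    - [0.026,0.004,0]
    - [0.026,0.004,0]
    - [0.026,0.004,0]
    - [0.026,0.003,0]
    - [0.026,0.002,0]
    - [0.02,0,0]
    - [0.012,0,0]
    - [0,0,0]
  gripper: [0,0,0,0,0,0,0,0,0,0,0,0,0,0,0,0]

```text
time: 26.2
tool_pos: [0.5765, 0.1361, 0.319]
tcp_rot: [-2.213, -2.228, -0.001]
wrist_force: [1.1, 0.2, -5.3]
width: 0.266
grip_force: 99.5
```

Emit:
jog_arm:
  turn:
    - [0,0,-0.06]
    - [0,0,-0.12]
    - [0,0,-0.12]
    - [0,0,-0.12]
    - [0,0,-0.12]
    - [0,0,-0.12]
    - [0,0,-0.12]
    - [0,0,-0.12]
    - [0,0,-0.12]
    - [0,0,-0.12]
    - [0,0,-0.12]
    - [0,0,-0.12]
    - [0,0,-0.12]
    - [0,0,-0.12]
    - [0,0,-0.07]
    - [0,0,0]
    - [0,0,0]
  delta_pos:
    - [0,0,0]
    - [0,0,0]
    - [0,0,0]
    - [0,0,0]
    - [0,0,0]
    - [0,0,0]
    - [0,0,0]
    - [0,0,0]
    - [0,0,0]
    - [0,0,0]
    - [0,0,0]
    - [0,0,0]
    - [0,0,0]
    - [0,0,0]
    - [0,0,0]
    - [0,0,0]
    - [0,0,0]
  gripper: [0,0,0,0,0,0,0,0,0,0,0,0,0,0,0,0,0]

```text
time: 27.62
tool_pos: [0.5769, 0.1325, 0.3193]
tcp_rot: [0.189, -3.136, 0.001]
wrist_force: [-0.5, -0.2, -4.7]
width: 0.266
grip_force: 99.5
```

```bash
python3 look.py
```

```text
27.6167 [0.5769 0.1325 0.3193] F [-0.48 -0.24 -4.67] T [ 0.011  0.003 -0.   ] q6 -1.5071508544063101
[[-0.9928, -0.12, -0.0003], [-0.12, 0.9928, -0.0005], [0.0003, -0.0004, -1.0]]
```

Emit:
jog_arm:
  turn:
    - [0,0,0]
    - [0,0,0]
    - [0,0,0]
    - [0,0,0]
    - [0,0,0]
    - [0,0,0]
    - [0,0,0]
    - [0,0,0]
    - [0,0,0]
    - [0,0,0]
    - [0,0,0]
    - [0,0,0]
    - [0,0,0]
    - [0,0,0]
    - [0,0,0]
    - [0,0,0]
    - [0,0,0]
  delta_pos:
    - [-0.0014,0.0008,0.005]
    - [0,0,0.015]
    - [0,0,0.02]
    - [0,0,0.02]
    - [0,0,0.02]
    - [0,0,0.015]
    - [0,0,0.01]
    - [0,0,0.001]
    - [0,0,0.001]
    - [0,0,0.001]
    - [0,0,0.001]
    - [0,0,0.001]
    - [0,0,0.001]
    - [0,0,0.001]
    - [0,0,0.001]
    - [0,0,0]
    - [0,0,0]
  gripper: [0,0,0,0,0,0,0,0,0,0,0,0,0,0,0,0,0]

```text
time: 29.03
tool_pos: [0.5782, 0.1342, 0.2063]
tcp_rot: [0.193, -3.135, 0.0]
wrist_force: [-0.3, 0.2, -4.8]
width: 0.265
grip_force: 99.5
```

```bash
python3 look.py
```

```text
29.0333 [0.5782 0.1342 0.2063] F [-0.28  0.24 -4.8 ] T [-0.035 -0.102 -0.018] q6 -1.5079412988027845
[[-0.9924, -0.1229, -0.0002], [-0.1229, 0.9924, -0.0001], [0.0002, -0.0, -1.0]]
```

Emit:
jog_arm:
  turn:
    - [0,0,0]
    - [0,0,0]
    - [0,0,0]
    - [0,0,0]
    - [0,0,0]
    - [0,0,0]
    - [0,0,0]
    - [0,0,0]
    - [0,0,0]
    - [0,0,0]
    - [0,0,0]
    - [0,0,0]
    - [0,0,0]
    - [0,0,0]
    - [0,0,0]
    - [0,0,0]
    - [0,0,0]
    - [0,0,0]
    - [0,0,0]
    - [0,0,0]
  delta_pos:
    - [0,0,0.002]
    - [0,0,0.002]
    - [0,0,0.002]
    - [0,0,0.003]
    - [0,0,0.003]
    - [0,0,0.003]
    - [0,0,0.003]
    - [0,0,0.003]
    - [0,0,0.003]
    - [0,0,0.003]
    - [0,0,0.003]
    - [0,0,0.003]
    - [0,0,0.002]
    - [0,0,0.002]
    - [0,0,0.001]
    - [0,0,0.001]
    - [0,0,0.001]
    - [0,0,0.001]
    - [0,0,0.001]
    - [0,0,0]
  gripper: [0,0,0,0,0,0,0,0,0,0,0,0,0,0,0,0,0,0,0,0]

```text
time: 30.7
tool_pos: [0.5784, 0.1342, 0.1644]
tcp_rot: [-0.193, 3.135, 0.0]
wrist_force: [-0.2, 0.2, -4.2]
width: 0.265
grip_force: 99.8
```

```bash
python3 look.py
```

```text
30.7 [0.5784 0.1342 0.1644] F [-0.17  0.21 -4.18] T [ 0.007 -0.059  0.015] q6 -1.5079237246046755
[[-0.9924, -0.1228, 0.0002], [-0.1228, 0.9924, 0.0], [-0.0002, 0.0, -1.0]]
```

Just touching the floor at z 0.164. I'm setting it down, opening, and checking.

Emit:
jog_arm:
  turn:
    - [0,0,0]
    - [0,0,0]
    - [0,0,0]
    - [0,0,0]
    - [0,0,0]
    - [0,0,0]
    - [0,0,0]
    - [0,0,0]
    - [0,0,0]
    - [0,0,0]
    - [0,0,0]
    - [0,0,0]
  delta_pos:
    - [0,0,0.0004]
    - [0,0,0]
    - [0,0,0]
    - [0,0,0]
    - [0,0,0]
    - [0,0,0]
    - [0,0,0]
    - [0,0,0]
    - [0,0,0]
    - [0,0,0]
    - [0,0,0]
    - [0,0,0]
  gripper: [0,0,0.0854,0.0854,0.0854,0.0854,0.0854,0.0854,0.0854,0.0854,0.0854,0.0854]
  grip_force: 40

```text
time: 31.7
tool_pos: [0.5782, 0.1342, 0.1639]
tcp_rot: [0.193, -3.136, 0.0]
wrist_force: [0.2, 0.0, -1.4]
width: 0.999
grip_force: 0.0
```

Emit:
jog_arm:
  turn:
    - [0,0,0]
    - [0,0,0]
    - [0,0,0]
    - [0,0,0]
    - [0,0,0]
    - [0,0,0]
    - [0,0,0]
    - [0,0,0]
    - [0,0,0]
  delta_pos:
    - [0,0,-0.005]
    - [0,0,-0.01]
    - [0,0,-0.02]
    - [0,0,-0.03]
    - [0,0,-0.03]
    - [0,0,-0.03]
    - [0,0,-0.03]
    - [0,0,0]
    - [0,0,0]
  gripper: [0.0854,0.0854,0.0854,0.0854,0.0854,0.0854,0.0854,0.0854,0.0854]

```text
time: 32.45
tool_pos: [0.5799, 0.1345, 0.3235]
tcp_rot: [-0.193, 3.128, 0.001]
wrist_force: [0.5, 0.7, -0.3]
width: 1.003
grip_force: 0.0
```

```bash
python3 - <<'E'
from h import *
s=read_state();print(s['tool_pos'],s['width'],s['wrist_force'],s['time'])
a=save('scene','scene9');b=save('side','side9');w=save('wrist','wrist9')
A=lambda im,x,y,W,H:cv2.resize(im[y:y+H,x:x+W],(400,300),interpolation=cv2.INTER_CUBIC)
o=np.vstack([np.hstack([A(a,225,175,100,75),A(b,215,170,100,75)]),np.hstack([A(w,0,0,560,420),A(a,60,80,360,270)])])
cv2.imwrite('pics/end.png',o[:,:,::-1])
E
```

```text
[0.57991594 0.13451301 0.32347051] 1.0031268380354925 [ 0.47333659  0.66547944 -0.32092668] 32.45
```

View pics/end.png

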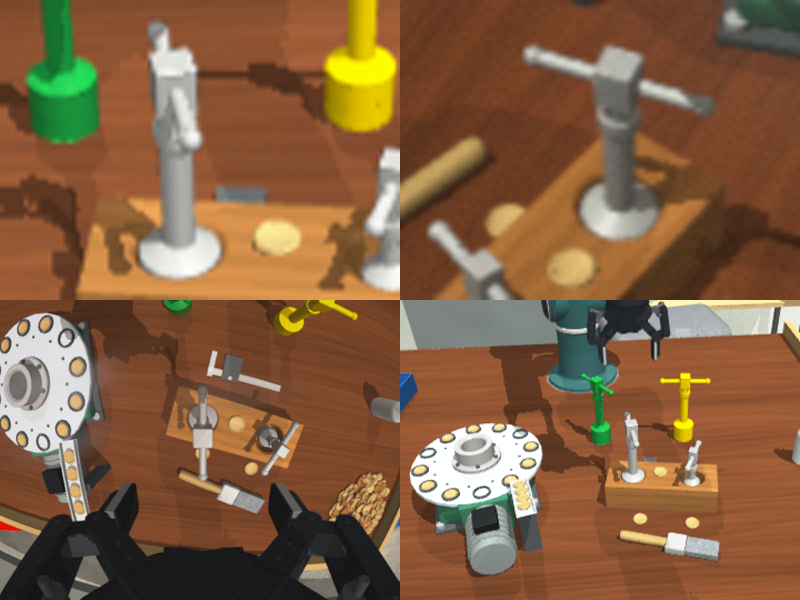

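The wrench stands upright in its well, with its head at (172,65) in the scene crop as at the start. The bystanders are unmoved and the gripper is clear. Handing in.

```bash
python3 -c "
from workcell import ticket
print(ticket.finish_job())"
```

```text
the job is handed in; nothing more can be done
None
```

I tightened the nut to about 0.6 N m (0.645 measured at the wrist), stood the larger wrench back in its well, let go and handed the job in; no verdict came back, and I could not check directly how far the nut stayed turned on after release.

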